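Open the bayonet sample holder and take out the puck

ROBOT

A 7-joint arm with a two-finger parallel gripper is mounted at the origin on a cart in front of the work surface, level with it; the furniture and walls round the work are solid. World frame = base frame: x ahead of the robot, y to its left, z up, the work surface at z = 0. Lengths are in m, angles in rad, forces in N, time in s.
With the tool pointing down it reaches from about 0.4 to 0.85 m from the base axis. Payload 4.5 kg.
Tool frame: the origin (TCP) lies where the fingers leave the gripper's body, on its centre line; the fingertips stand 64 mm ahead of it and the grasp point (between the pads) lies 45 mm ahead of it; z points along the fingers, y is the line along which they close (so a half turn about z gives the same grasp; the last joint's range is limited). The gripper opens to 88 mm and grips with 3 to 60 N. Pads are 18 mm wide; open, the fingers measure 123 mm over their backs; the gripper's body (75 mm by 187 mm) begins 45 mm behind the grasp point.
Start: joints at [1.343, 0.689, -0.195, 1.565, 0.157, 0.902, -0.215], TCP at [0.162, -0.604, 0.303] pointing down, gripper open.
Joint ranges: [-3.01, 3.01], [-0.46, 2.08], [-1.47, 1.51], [0.13, 2.56], [-1, 4.14], [0.04, 2.09], [-2.66, 2.66]. Speed limits (rad/s): [2.57, 2.57, 3.14, 3.14, 3.14, 3.14, 3.14].

INTERFACE

Orientations are given as a unit quaternion [x, y, z, w].
In Python, from plant import r gives the robot as it stands.
- The arm moves only by the tool play_rows, never from a script. Its arguments are lists of equal length, an entry for each row: "translation": the shift along the tool's x, y, z in m, a list of three; "delta_rot": the turn, a rotation vector about the tool's x, y, z in degrees, a list of three; "grip": the opening, from -1 (shut) to 1 (fully open). In form: {"translation": [[x, y, z], ...], "delta_rot": [[rx, ry, rz], ...], "grip": [grip, ...]}. A call has 1 to 20 rows; each row shifts and turns the commanded pose from where the row before left it, along the tool's axes as they then stand; what a row does not reach is not made up. A row lasts 1/8 s, in which the tool goes at most 62.5 mm and 10.7 degrees, less where a joint would pass 70% of its speed; a pose out of reach is approached as far as the arm can. A call with a gripper value outside its range is refused whole. The fingers move at their own pace and stop on an object; "squeeze" is the grip in N (left out, the last holds). Time passes only in rows, so rows that do not move let the fingers close. It gives the time, the measured TCP pose, the force, the opening and the grip force at its end, in the units of the state.
- r.get_state(): the state, without advancing time (a new reading comes with each control period).
- r.snapshot(name): name is "side" or "top"; returns the picture (420x560x3 uint8, blue, green, red); there is no depth.
- r.get_calibration(name): a dict with "intrinsics" (3x3 intrinsics, pixels), "k1" (the pictures are not rectified: a ray, as slopes to the right and down, at radius r is drawn at 1 + k1 r^2 times it, then the intrinsics apply), "eye" and "rotation" of the camera in the world. Camera axes: x right, y up, looking along -z (the intrinsics and any distortion apply to the point x, -y, -z); pixel columns grow to the right and rows downward; lengths in m; the calibration is good to about 2 mm. A picture is of the moment at which its call begins. get_calibration takes no time and is no camera call.
- r.finish_job(): hands the job in; it is judged then, once.
Trained networks look in the newest picture that a camera, given by its name, has taken for a name from the list of things; names that differ only in an ending like _2 or _b are one class to them, and where a whole thing is asked for, a point or a joint stands for the part that bears it (a point fixed in the world has none). Each returns a list of dicts, best first, with "confidence" (0 to 1); they miss things now and then, are a little off and sometimes report something else, mostly with a low value. They report only what shows in the picture. A call takes as long as a camera call.
- r.look_for(camera, target): "point" ([x, y, z] in m, in world coordinates, good to about 4 mm: the middle of the surface that is visible of it).
- r.silhouettes(camera, target): "pixels" (420x560 bool, what is visible of it).
The state is a dict: "clock": time; "q": joint angles; "qd": joint speeds; "joint_torque": joint torques, N m; "tool_pos": TCP position; "eef_rot": TCP orientation; "contact_force": force on the tool from outside, world axes, zero at the start; "moment": the same for the moment, N m; "opening": opening from 0.0 (shut) to 1.0 (fully open); "finger_force": force on a finger pad.
Only numpy, scipy, OpenCV 4.12 (cv2) and the standard library are available. Lean on these libraries where they do the work, as an engineer would, in place of code of your own. Each camera call takes 0.05 s, during which the arm holds its last target. There are 200 camera calls.

TASK

Open the sample holder: turn its black bayonet cap anticlockwise (seen from above) past the spring catches until it stops, lift it straight up without knocking the red puck inside off its pedestal, and stand the cap upright on the cork mat. Then take the red puck from the pedestal and lay it flat, the same way up, in the grey tray. Leave the hex key and the screwdriver where they are.

Things in the scene. Friction and masses are not known exactly. Their poses are not given: they have to be found in the camera images.
- holder: Fixed bayonet holder: 106 mm square aluminium base plate 10 mm thick, round steel collar on it (88 mm outer diameter, top at z = 27 mm). Origin: centre of the underside, z up. The collar's lip holds down two lugs of the cap, except at slots on the holder's +x and -x sides. Two spring catches (brass buttons) resist the turn with up to about 0.3 N m; then the cap turns freely to a hard stop.
- holder_pedestal (a point): Top centre of the fixed round pedestal inside the collar, 32 mm in diameter, 28 mm above the holder's origin; the red puck lies on it, under the cap.
- holder_slot (a point): Point over the middle of the holder's +x slot, 33 mm from the axis, 27 mm above the holder's origin; the other slot is on the -x side. Green marks on the base plate show the slots, red marks the locked position of the lugs.
- cap: Black bell-shaped cap, loose, about 140 g: cylinder 52 mm outside, 44 mm inside, 46 mm high, open below, inside depth 41 mm. Origin: centre of the lower rim, z up. Two steel lugs at the foot, along +x and -x, reach 35 mm from the axis. In the holder its origin is 10 mm above the holder's, on the same axis (play up to 3 mm). To clear the puck it must rise more than 36 mm.
- cap_grip (a point): Middle of the bar grip on the cap, 60 mm above the cap's origin. The bar is 44 mm long (along the cap's x, as the lugs), 14 mm thick (along y) and reaches from 46 to 76 mm above the cap's origin; yellow line on top. Locked, the cap's x lies 68 to 73 degrees clockwise from above of the holder's x; it lifts out from 10 degrees before to 7 degrees past the holder's x; the hard stop is at 7 past.
- red_puck: Red resin puck with metal samples in its top face, 30 mm in diameter, 18 mm high, loose. Origin: centre of its underside, z up. It lies free on the holder's pedestal (28 mm above the holder's origin) under the cap, hidden until the cap is lifted. Other pucks on the desk are not red.
- cork_mat: Fixed brown cork mat, 110 mm square, 4 mm thick; origin: centre of its underside.
- tray: Fixed grey open tray, 110 mm square, 12 mm high, walls and floor 4 mm thick; origin: centre of its underside.
- hex_key_1: Black hex key, 85 mm long, lying on the desk; a bystander.
- screwdriver: Orange-handled screwdriver, 170 mm long, lying on the desk; a bystander.

How it is judged:
On the way, in this order (a step that is already met when the one before it is completed fails the run):
1. the cap has been turned anticlockwise to its open position, still seated in the holder (angle between the x axis of cap and the x axis of holder, either way round below 0.2 rad and horizontal distance between cap and holder below 0.008 m and z of cap in the frame of holder below 0.022 m), for 0.1 s.
2. the cap has been lifted clear, with the red puck left lying on its pedestal (z of cap in the frame of holder above 0.05 m and angle between cap's own z axis and vertical below 0.4 rad and horizontal distance between red_puck and holder below 0.01 m and z of red_puck in the frame of holder between 0.026 and 0.031 m and angle between red_puck's own z axis and vertical below 0.1 rad), for 0.1 s.
3. the cap stands upright on the cork mat, released, and the red puck still lies on its pedestal (horizontal distance between cap and cork_mat below 0.04 m and z of cap in the frame of cork_mat below 0.008 m and angle between each of cap, red_puck's own z axis and vertical below 0.1 rad and contact force between the fingers and cap below 0.05 N and linear speed of cap below 0.02 m/s and horizontal distance between red_puck and holder below 0.01 m and z of red_puck in the frame of holder between 0.026 and 0.031 m), for 0.2 s.
At the end, for the whole second after the job is handed in: The cap stands upright (within 0.1 rad) on its rim on the cork mat, its axis within 40 mm of the mat's centre, and the red puck lies flat, the same way up (within 0.12 rad), on the floor of the grey tray; both are released and at rest (horizontal distance between cap and cork_mat below 0.04 m and z of cap in the frame of cork_mat below 0.008 m and angle between cap's own z axis and vertical below 0.1 rad and contact force between the fingers and cap below 0.05 N and linear speed of each of cap, red_puck below 0.02 m/s and horizontal distance between red_puck and tray below 0.046 m and z of red_puck in the frame of tray below 0.009 m and angle between red_puck's own z axis and vertical below 0.12 rad and contact force between the fingers and red_puck below 0.05 N); the robot touches nothing.
It fails at once if the hex key or the screwdriver is moved more than 30 mm (distance of any of hex_key_1, screwdriver from where it was at the start of the episode above 0.03 m).
It also fails if it takes over 61 s, if anything falls off the work surface, if the arm or the gripper's body presses on something with over 40 N, if the wrist force passes 120 N, or if a joint passes its speed limit or range.

## Working session

There is one attempt and no reset: what is moved stays moved. The work goes in short steps, Python scripts to look and compute and a tool call to move; the robot and the scene stay as the last step left them, time stands still between calls to the robot, and variables do not carry over. Pictures are saved under pics/ and viewed, at most 10 in all, crops included, and the job is handed in when it is done.

Besides the shell and the picture viewer there is one more tool, called after ">>>" as a command line: name --argument value ..., lists and objects as JSON in quotes. play_rows: Moves the arm, as the interface text tells. Its arguments: {"type":"object","properties":{"translation":{"type":"array","items":{"type":"array","items":{"type":"number"}}},"delta_rot":{"type":"array","items":{"type":"array","items":{"type":"number"}}},"grip":{"type":"array","items":{"type":"number"}},"squeeze":{"type":"number"}},"required":["translation","delta_rot","grip"]}

```bash
mkdir -p pics; python3 - <<'E'
from plant import r
import cv2,numpy as np
for n in("side","top"):
    cv2.imwrite(f"pics/{n}0.png",r.snapshot(n)); c=r.get_calibration(n); print(n,c)
for t in["holder","cap","cap_grip","holder_slot","cork_mat","tray","hex_key_1","screwdriver"]:
    for n in("side","top"):
        print(t,n,[(np.round(d["point"],4).tolist(),round(d["confidence"],2)) for d in r.look_for(n,t)[:3]])
print(r.get_state())
E
```

```text
side {'intrinsics': array([[404.81585185,   0.        , 278.35642385],
       [  0.        , 404.81585185, 208.28350736],
       [  0.        ,   0.        ,   1.        ]]), 'k1': -0.11237031349397417, 'eye': array([0.12352742, 0.63797811, 0.51142496]), 'rotation': array([-0.14080759,  0.47803073,  0.83653946, -0.22773138])}
top {'intrinsics': array([[425.20803224,   0.        , 270.88276886],
       [  0.        , 425.20803224, 210.5323715 ],
       [  0.        ,   0.        ,   1.        ]]), 'k1': -0.03429504136165613, 'eye': array([ 0.36341793, -0.02304646,  1.07408759]), 'rotation': array([-0.05129974,  0.05033395,  0.7101125 , -0.70041065])}
holder side [([0.5403, 0.0075, 0.0091], 0.96)]
holder top [([0.5555, -0.024, 0.0064], 0.77)]
cap side [([0.5627, -0.0095, 0.0551], 0.71)]
cap top [([0.5631, -0.0234, 0.0558], 0.75), ([0.3928, -0.109, 0.0057], 0.57)]
cap_grip side [([0.5595, -0.0141, 0.0547], 0.6)]
cap_grip top [([0.565, -0.0245, 0.0577], 0.79)]
holder_slot side []
holder_slot top [([0.5579, -0.0185, 0.0044], 0.83)]
cork_mat side [([0.3917, 0.3017, 0.0022], 0.61)]
cork_mat
[... 336 characters left out ...]
7,  0.68908794, -0.19462663,  1.56524664,  0.15728081,
        0.90247308, -0.21508537]), 'qd': array([-1.23026179e-03,  7.52962765e-04,  3.50015022e-04, -6.54482206e-04,
       -1.52822003e-04, -6.91832987e-04,  1.51880173e-06]), 'joint_torque': array([-6.84888528e-05, -5.27478290e+01, -1.26693081e+00, -1.53745598e+01,
       -5.19270916e-02, -6.84439092e-04,  8.97991441e-06]), 'tool_pos': array([ 0.16181464, -0.60374082,  0.30276518]), 'eef_rot': array([9.91442686e-01, 1.30542683e-01, 3.78479701e-05, 7.76965349e-05]), 'contact_force': array([-0.00403188, -0.33227058, -0.15100036]), 'moment': array([-0.02633716,  0.00925244,  0.02669386]), 'finger_force': 0.0, 'opening': 0.9973883540568584}
```

View pics/top0.png

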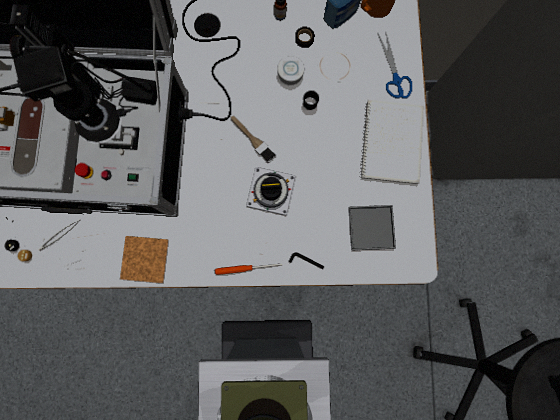

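View pics/side0.png

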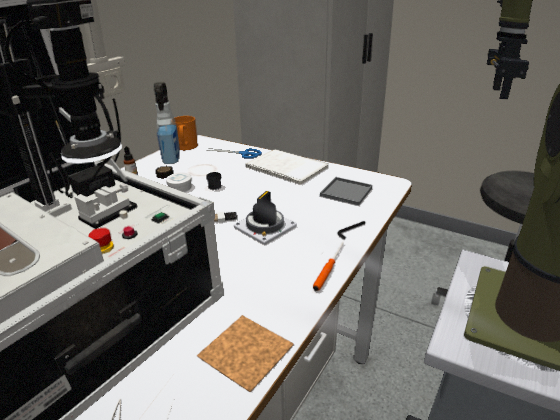

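```bash
python3 - <<'E'
import cv2,numpy as np
a=cv2.imread("pics/top0.png")[140:270,220:340]
b=cv2.imread("pics/side0.png")[120:330,190:360]
a=cv2.resize(a,None,fx=3.3,fy=3.3,interpolation=2);b=cv2.resize(b,None,fx=2,fy=2,interpolation=2)
h=max(a.shape[0],b.shape[0]);f=lambda x:np.pad(x,((0,h-x.shape[0]),(0,0),(0,0)))
cv2.imwrite("pics/z0.png",np.hstack([f(a),f(b)]))
E
```

```text
(no output)
```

View pics/z0.png

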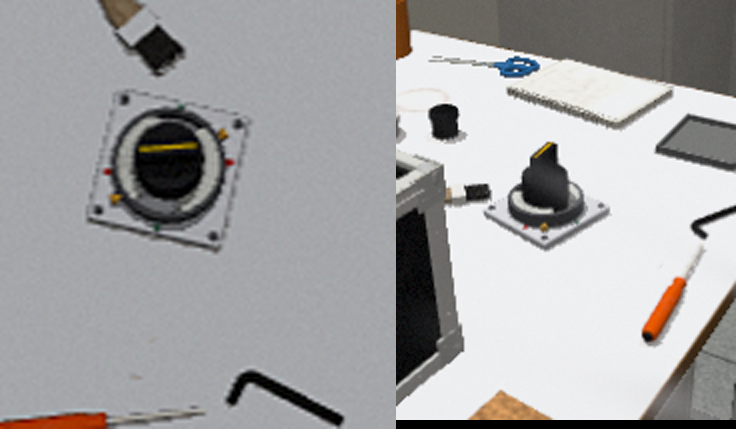

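The top view shows the holder at about (271,190), with the yellow bar nearly horizontal. The mat is at (144,259), the tray at (372,228), the screwdriver at (248,268) and the hex key at (306,260). The microscope box lies just behind the mat, with its front edge at row 213. Next I measure with colour segmentation.

```bash
cat > h.py <<'E'
from plant import r
import cv2,numpy as np
from scipy.spatial.transform import Rotation as R
from scipy.optimize import least_squares
C={n:r.get_calibration(n) for n in("side","top")}
def proj(n,P):
    c=C[n];p=R.from_quat(c["rotation"]).inv().apply(np.atleast_2d(P)-c["eye"])
    s=np.c_[p[:,0],-p[:,1]]/-p[:,2:];s=s*(1+c["k1"]*(s**2).sum(1,keepdims=True))
    K=c["intrinsics"];return s*[K[0,0],K[1,1]]+[K[0,2],K[1,2]]
def ray(n,uv):
    c=C[n];K=c["intrinsics"];k=c["k1"]
    s=cv2.undistortPoints(np.float64([[uv]]),K,np.array([k,0,0,0.]))[0,0]
    return R.from_quat(c["rotation"]).apply([s[0],-s[1],-1])
def onz(n,uv,z):
    d=ray(n,uv);e=C[n]["eye"];return e+d*(z-e[2])/d[2]
def tri(us,ut):
    f=lambda X:np.r_[proj("side",X)[0]-us,proj("top",X)[0]-ut]
    s=least_squares(f,[.5,0,.05]);return s.x,np.abs(s.fun).max()
def cen(m):
    M=cv2.moments(m.astype(np.uint8),True);return np.array([M["m10"],M["m01"]])/max(M["m00"],1)
def axis(m):
    p=np.argwhere(m)[:,::-1].astype(float);c=p.mean(0);d=np.linalg.svd(p-c,full_matrices=False)[2][0]
    t=(p-c)@d;return c,d,t.min()-.5,t.max()+.5
E
python3 - <<'E'
from h import *
img={n:cv2.imread(f"pics/{n}0.png") for n in C}
hsv={n:cv2.cvtColor(img[n],cv2.COLOR_BGR2HSV) for n in C}
def box(n,m,x0,x1,y0,y1):
    k=np.zeros_like(m);k[y0:y1,x0:x1]=1;return m&k
yl={n:cv2.inRange(hsv[n],(20,130,110),(35,255,255))>0 for n in C}
t=box("t",yl["top"],258,283,180,190);s=box("s",yl["side"],255,275,188,204)
print("px",t.sum(),s.sum())
ct,dt,a,b=axis(t);cs,ds,a2,b2=axis(s)
X,e=tri(cs,ct);print("bar top tri",X,e)
for z in(.084,X[2]):
    p,q=onz("top",ct+dt*a,z),onz("top",ct+dt*b,z);d=q-p;print("bar",(p+q)/2,np.linalg.norm(d),np.degrees(np.arctan2(d[1],d[0]))%180)
cor=np.array([[122,90],[248,121],[220,251],[88,219]])/3.3+[220,140]
W=np.array([onz("top",c,.01) for c in cor]);print("holder",W.mean(0),[np.linalg.norm(W[i]-W[i-1]) for i in range(4)],[np.degrees(np.arctan2(*(W[i]-W[i-1])[[1,0]]))%90 for i in range(4)])
H=hsv["top"];g=cv2.inRange(H,(40,60,50),(85,255,255));rd=cv2.inRange(H,(0,130,80),(8,255,255))|cv2.inRange(H,(172,130,80),(180,255,255))
br=cv2.inRange(H,(10,120,80),(35,255,255))
for nm,m in(("g",g),("r",rd),("br",br)):
    m=box("t",m>0,240,300,160,220).astype(np.uint8);N,l,st,c=cv2.connectedComponentsWithStats(m)
    for i in range(1,N):print(nm,st[i,4],c[i].round(1),onz("top",c[i],.011).round(4))
for t in("cork_mat","tray"):
    for n in C:
        L=r.silhouettes(n,t) if not r.snapshot(n) is None else 0
        for d in L[:1]:
            m=d["pixels"];rc=cv2.minAreaRect(np.argwhere(m)[:,::-1].astype(np.float32));z=.004 if t=="cork_mat" else .012
            cs=cv2.boxPoints(rc);P=np.array([onz(n,c,z) for c in cs]);print(t,n,d["confidence"],P.mean(0).round(4),onz(n,cen(m),z).round(4),P[:,:2].round(3).tolist())
# box corner
print("box corner top px at z .1,.2",[onz("top",(180,215),z).round(3) for z in(.0,.1,.2)])
E
```

```text
px 16 18
bar top tri [ 0.56959029 -0.0228106   0.0844842 ] 0.15901034213896992
bar [ 0.5700566  -0.02257968  0.084     ] 0.03806991203135604 92.55379606058078
bar [ 0.56995554 -0.0225799   0.0844842 ] 0.03805129418387749 92.55379606058065
holder [ 0.56663329 -0.02452632  0.01      ] [np.float64(0.10473786478079238), np.float64(0.10089346652184421), np.float64(0.10405358066055949), np.float64(0.10416709105453792)] [np.float64(75.06729516647808), np.float64(75.04222770545148), np.float64(76.8689128953585), np.float64(75.44769202019648)]
g 2 [274.5 172. ] [ 0.617  -0.0333  0.011 ]
g 2 [267.  208.5] [ 0.5227 -0.0129  0.011 ]
r 4 [289.  188.5] [ 0.5734 -0.0695  0.011 ]
r 4 [252.5 191.5] [0.567  0.0234 0.011 ]
br 7 [287.  180.3] [ 0.5949 -0.0648  0.011 ]
br 26 [269.8 184.2] [ 0.5854 -0.0207  0.011 ]
br 5 [254.8 199.4] [0.5465 0.0178 0.011 ]
cork_mat side 0.44 [ 0.5731 -0.0292  0.004 ] [ 0.5614 -0.0122  0.004 ] [[0.629, 0.021], [0.677, -0.129], [0.506, -0.068], [0.481, 0.059]]
cork_mat top 0.78 [0.4002 0.2984 0.004 ] [0.4    0.2983 0.004 ] [[0.35, 0.359], [0.462, 0.352], [0.45, 0.237], [0.338, 0.245]]
tray side 0.86 [ 0.47   -0.2629  0.012 ] [ 0.4646 -0.257   0.012 ] [[0.512, -0.191], [0.562, -0.329], [0.42, -0.332], [0.386, -0.2]]
tray top 0.95 [ 0.4732 -0.274   0.012 ] [ 0.4725 -0.2744  0.012 ] [[0.528, -0.215], [0.532, -0.333], [0.418, -0.332], [0.414, -0.216]]
box corner top px at z .1,.2 [array([0.511, 0.21 , 0.   ]), array([0.497, 0.188, 0.1  ]), array([0.483, 0.166, 0.2  ])]
```

>>> play_rows --translation '[[0.034, -0.0284, 0], [0.034, -0.0284, 0], [0.034, -0.0284, 0], [0.034, -0.0284, 0], [0.034, -0.0284, 0], [0.034, -0.0284, 0], [0.034, -0.0284, 0], [0.034, -0.0284, 0], [0.034, -0.0284, 0], [0.034, -0.0284, 0], [0.034, -0.0284, 0], [0.034, -0.0284, 0], [0.034, -0.0284, 0], [0.034, -0.0284, 0], [0.034, -0.0284, 0], [0.034, -0.0284, 0]]' --delta_rot '[[0, 0, 0], [0, 0, 0], [0, 0, 0], [0, 0, 0], [0, 0, 0], [0, 0, 0], [0, 0, 0], [0, 0, 0], [0, 0, 0], [0, 0, 0], [0, 0, 0], [0, 0, 0], [0, 0, 0], [0, 0, 0], [0, 0, 0], [0, 0, 0]]' --grip '[1, 1, 1, 1, 1, 1, 1, 1, 1, 1, 1, 1, 1, 1, 1, 1]'

```text
clock: 3.3
tool_pos: [0.5705, -0.0227, 0.3028]
eef_rot: [0.991, 0.131, 0.0, 0.0]
contact_force: [0.9, -0.5, -0.7]
opening: 0.998
finger_force: 0.0
```

>>> play_rows --translation '[[0, 0, 0], [0, 0, 0], [0, 0, 0], [0, 0, 0], [0, 0, 0], [0, 0, 0], [0, 0, 0], [0, 0, 0], [0, 0, 0], [0, 0, 0]]' --delta_rot '[[0, 0, -9.7], [0, 0, -9.7], [0, 0, -9.7], [0, 0, -9.7], [0, 0, -9.7], [0, 0, -9.7], [0, 0, -9.7], [0, 0, -9.6], [0, 0, 0], [0, 0, 0]]' --grip '[0.2, 0.2, 0.2, 0.2, 0.2, 0.2, 0.2, 0.2, 0.2, 0.2]'

```text
clock: 4.55
tool_pos: [0.5697, -0.0241, 0.3027]
eef_rot: [0.693, 0.721, -0.0, 0.0]
contact_force: [0.6, -0.5, -0.3]
opening: 0.604
finger_force: 0.0
```

```bash
python3 - <<'E'
from plant import r
import numpy as np
s=r.get_state();print(s["clock"],s["q"],s["tool_pos"],s["eef_rot"],s["opening"])
x,y,z,w=s["eef_rot"];print("yaw tool x",np.degrees(2*np.arctan2(y,x)))
E
```

```text
4.55 [ 0.26311348  0.65168313 -0.51364444  1.72484702  0.40031013  0.87105608
 -0.38387422] [ 0.56966087 -0.02409932  0.30271373] [ 6.92574203e-01  7.21346636e-01 -1.13746802e-05  6.23999303e-05] 0.6042967146927641
yaw tool x 92.33154698352492
```

>>> play_rows --translation '[[0, 0, 0.03], [0, 0, 0.03], [0, 0, 0.03], [0, 0, 0.03], [0, 0, 0.03], [0, 0, 0.015], [0, 0, 0.009], [0, 0, 0.005], [0, 0, 0], [0, 0, 0], [0, 0, 0], [0, 0, 0], [0, 0, 0], [0, 0, 0], [0, 0, 0], [0, 0, 0], [0, 0, 0]]' --delta_rot '[[0, 0, 0], [0, 0, 0], [0, 0, 0], [0, 0, 0], [0, 0, 0], [0, 0, 0], [0, 0, 0], [0, 0, 0], [0, 0, 0], [0, 0, 0], [0, 0, 0], [0, 0, 0], [0, 0, 0], [0, 0, 0], [0, 0, 0], [0, 0, 0], [0, 0, 0]]' --grip '[0.2, 0.2, 0.2, 0.2, 0.2, 0.2, 0.2, 0.2, 0.2, -1, -1, -1, -1, -1, -1, -1, -1]' --squeeze 55

```text
clock: 6.68
tool_pos: [0.5696, -0.024, 0.1237]
eef_rot: [0.692, 0.722, -0.0, 0.0]
contact_force: [0.0, -0.7, 1.5]
opening: 0.155
finger_force: 54.9
```

>>> play_rows --translation '[[0, 0, 0], [0, 0, 0], [0, 0, 0], [0, 0, 0], [0, 0, 0], [0, 0, 0], [0, 0, 0], [0, 0, 0]]' --delta_rot '[[0, 0, -5], [0, 0, -5], [0, 0, -5], [0, 0, -5], [0, 0, -5], [0, 0, -5], [0, 0, -5], [0, 0, 0]]' --grip '[-1, -1, -1, -1, -1, -1, -1, -1]'

```text
clock: 7.68
tool_pos: [0.5692, -0.0246, 0.1237]
eef_rot: [0.443, 0.897, -0.001, -0.0]
contact_force: [-2.3, -0.8, 3.5]
opening: 0.156
finger_force: 54.9
```

```bash
python3 - <<'E'
from plant import r
import numpy as np
s=r.get_state();x,y,z,w=s["eef_rot"];print("yaw tool x",np.degrees(2*np.arctan2(y,x)),s["q"],s["contact_force"],s["moment"])
E
```

```text
yaw tool x 127.45459078011551 [ 0.24732873  0.92589395 -0.49801659  1.84773954  0.77946143  0.57538517
 -0.10751337] [-2.31021978 -0.80932122  3.52380195] [-0.23607329  0.38845391  0.0132437 ]
```

>>> play_rows --translation '[[0, 0, 0], [0, 0, 0], [0, 0, 0], [0, 0, 0], [0, 0, 0], [0, 0, 0], [0, 0, 0], [0, 0, 0], [0, 0, 0], [0, 0, 0]]' --delta_rot '[[0, 0, -5], [0, 0, -5], [0, 0, -5], [0, 0, -5], [0, 0, -5], [0, 0, -5], [0, 0, -5], [0, 0, -4], [0, 0, 0], [0, 0, 0]]' --grip '[-1, -1, -1, -1, -1, -1, -1, -1, -1, -1]'

```text
clock: 8.93
tool_pos: [0.5702, -0.0234, 0.1239]
eef_rot: [0.118, 0.993, 0.001, 0.001]
contact_force: [0.6, 1.5, 1.0]
opening: 0.153
finger_force: 54.9
```

```bash
python3 - <<'E'
from h import *
s=r.get_state();x,y,z,w=s["eef_rot"];print("yaw tool x",np.degrees(2*np.arctan2(y,x)),s["q"],s["contact_force"],s["moment"])
a=r.snapshot("top")[140:270,220:340];b=r.snapshot("side")[120:270,190:340]
cv2.imwrite("pics/z1.png",np.hstack([cv2.resize(a,(369,400),interpolation=2),cv2.resize(b,(400,400),interpolation=2)]))
E
```

```text
yaw tool x 166.4174962646007 [ 0.33515337  0.96637079 -0.66555855  1.84175951  0.93644878  0.68147014
  0.43761721] [0.63127806 1.50205821 0.96527469] [ 0.40395522 -0.29886493 -0.03766628]
```

View pics/z1.png

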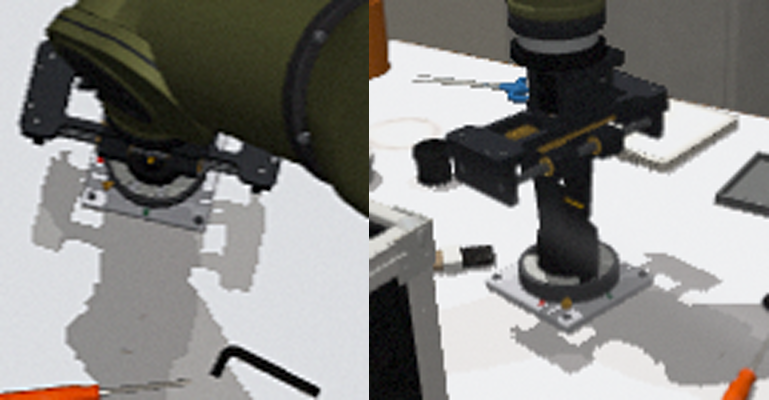

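The bar is held between the fingers and has turned with them. I turn a little further to find the stop.

>>> play_rows --translation '[[0, 0, 0], [0, 0, 0], [0, 0, 0], [0, 0, 0]]' --delta_rot '[[0, 0, -2], [0, 0, -2], [0, 0, -2], [0, 0, 0]]' --grip '[-1, -1, -1, -1]'

```text
clock: 9.52
tool_pos: [0.5695, -0.0238, 0.1238]
eef_rot: [0.065, 0.998, 0.0, -0.0]
contact_force: [-0.2, 2.5, 2.6]
opening: 0.156
finger_force: 54.9
```

```bash
python3 - <<'E'
from plant import r
import numpy as np
s=r.get_state();x,y,z,w=s["eef_rot"];print("yaw tool x",np.degrees(2*np.arctan2(y,x)),s["contact_force"],s["moment"],s["opening"])
E
```

```text
yaw tool x 172.5346145019504 [-0.17399713  2.4640059   2.58419232] [ 0.58497905 -0.07976284 -0.05427657] 0.155833361696483
```

>>> play_rows --translation '[[0, 0, 0], [0, 0, 0], [0, 0, -0.004], [0, 0, -0.005], [0, 0, -0.005], [0, 0, -0.006]]' --delta_rot '[[0, 0, 3], [0, 0, 1], [0, 0, 0], [0, 0, 0], [0, 0, 0], [0, 0, 0]]' --grip '[-1, -1, -1, -1, -1, -1]'

```text
clock: 10.28
tool_pos: [0.5694, -0.0241, 0.144]
eef_rot: [0.1, 0.995, -0.0, -0.0]
contact_force: [-0.2, 0.7, -1.1]
opening: 0.155
finger_force: 54.9
```

>>> play_rows --translation '[[0, 0, -0.008], [0, 0, -0.008], [0, 0, -0.008], [0, 0, -0.01], [0, 0, -0.015], [0, 0, -0.02], [0, 0, -0.02], [0, 0, -0.02], [0, 0, 0]]' --delta_rot '[[0, 0, 0], [0, 0, 0], [0, 0, 0], [0, 0, 0], [0, 0, 0], [0, 0, 0], [0, 0, 0], [0, 0, 0], [0, 0, 0]]' --grip '[-1, -1, -1, -1, -1, -1, -1, -1, -1]'

```text
clock: 11.4
tool_pos: [0.5706, -0.0237, 0.2548]
eef_rot: [0.1, 0.995, 0.0, 0.002]
contact_force: [0.5, 0.2, -2.0]
opening: 0.156
finger_force: 54.9
```

```bash
python3 - <<'E'
from h import *
s=r.get_state();x,y,z,w=s["eef_rot"];print("yaw tool x",np.degrees(2*np.arctan2(y,x)),s["q"],s["tool_pos"],s["contact_force"])
cv2.imwrite("pics/side2.png",r.snapshot("side")[60:400,60:420]);
I=r.snapshot("side");hsv=cv2.cvtColor(I,cv2.COLOR_BGR2HSV)
for n in C:
    r.snapshot(n)
    print(n,[(np.round(d["point"],4).tolist(),round(d["confidence"],2)) for d in r.look_for(n,"red_puck")[:2]],[(np.round(d["point"],4).tolist(),round(d["confidence"],2)) for d in r.look_for(n,"cap")[:2]])
E
```

```text
yaw tool x 168.48523838569523 [ 0.42334781  0.79621619 -0.82913892  1.76537829  0.72947667  0.91308387
  0.64328183] [ 0.57055104 -0.02367641  0.25476237] [ 0.53692392  0.17600119 -1.95136053]
side [([0.565, -0.0195, 0.0433], 0.53)] [([0.5521, -0.0077, 0.1753], 0.86), ([0.5538, 0.002, 0.0137], 0.22)]
top [] [([0.5516, -0.02, 0.1807], 0.49)]
```

View pics/side2.png

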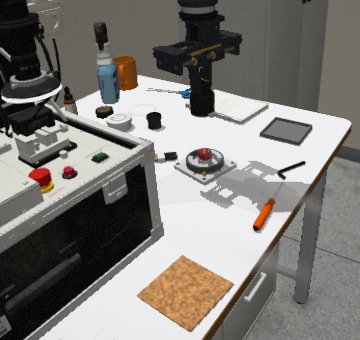

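>>> play_rows --translation '[[0, 0, 0], [0, 0, 0], [0.025, 0, 0], [0.025, 0, 0], [0.025, 0, 0], [0.025, 0, 0], [0.025, 0, 0], [0.025, 0, 0], [0.0035, 0.04, 0], [0.0035, 0.04, 0], [0.0035, 0.04, 0], [0.0035, 0.04, 0], [0.0035, 0.04, 0], [0.0035, 0.04, 0], [0.0035, 0.04, 0], [0.0035, 0.04, 0], [0, 0.002, 0], [0, 0, 0]]' --delta_rot '[[0, 0, -5.7], [0, 0, -5.7], [0, 0, 0], [0, 0, 0], [0, 0, 0], [0, 0, 0], [0, 0, 0], [0, 0, 0], [0, 0, 0], [0, 0, 0], [0, 0, 0], [0, 0, 0], [0, 0, 0], [0, 0, 0], [0, 0, 0], [0, 0, 0], [0, 0, 0], [0, 0, 0]]' --grip '[-1, -1, -1, -1, -1, -1, -1, -1, -1, -1, -1, -1, -1, -1, -1, -1, -1, -1]'

```text
clock: 14.05
tool_pos: [0.3921, 0.2977, 0.2523]
eef_rot: [0.001, 1.0, -0.001, -0.0]
contact_force: [-0.2, -0.0, -2.1]
opening: 0.157
finger_force: 54.9
```

```bash
python3 - <<'E'
from h import *
s=r.get_state();print(s["q"],s["tool_pos"],s["eef_rot"],s["contact_force"])
I=r.snapshot("side");cv2.imwrite("pics/side3.png",I)
T=r.snapshot("top")
print([(np.round(d["point"],4).tolist(),round(d["confidence"],2)) for d in r.look_for("side","cork_mat")[:2]])
p=proj("side",[[0.392,.298,.1],[.392,.298,.004]]);print(p)
# red puck in top view
for n,im in(("top",T),("side",I)):
    h=cv2.cvtColor(im,cv2.COLOR_BGR2HSV);m=(cv2.inRange(h,(0,110,60),(9,255,255))|cv2.inRange(h,(170,110,60),(180,255,255)))
    c=proj(n,[.5695,-.024,.05])[0].astype(int);k=np.zeros_like(m);k[c[1]-14:c[1]+14,c[0]-14:c[0]+14]=255
    N,l,st,ce=cv2.connectedComponentsWithStats(m&k)
    for i in range(1,N):
        if st[i,4]>8:print(n,st[i],ce[i],onz(n,ce[i],.046))
E
```

```text
[-0.23770055  0.7163476  -0.83959899  1.99184456  0.7644932   0.78496971
  0.03562762] [0.39206105 0.29773477 0.25234616] [ 7.38663145e-04  9.99999445e-01 -7.20425856e-04 -2.10823467e-04] [-0.22185628 -0.0172505  -2.11495398]
[([0.3948, 0.299, 0.0008], 0.76)]
[[245.50129782 305.43593526]
 [249.35056289 350.01499882]]
top [265 183  12  11  91] [270.3956044  188.03296703] [ 0.56833693 -0.02221677  0.046     ]
side [259 212  12   8  70] [264.61428571 215.88571429] [0.55202256 0.00129167 0.046     ]
```

View pics/side3.png

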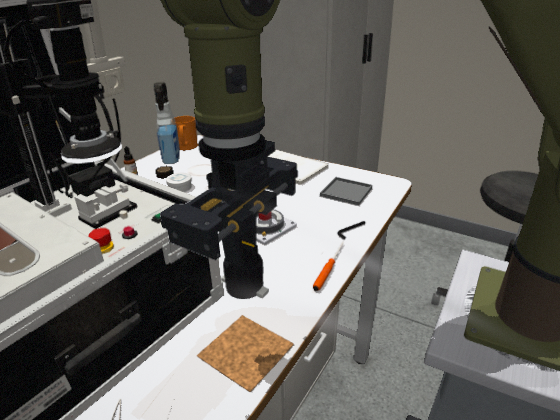

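The cap hangs upright above the mat centre, at about (245,290) in the side view. I lower it.

>>> play_rows --translation '[[0, 0, 0.02], [0, 0, 0.025], [0, 0, 0.025], [0, 0, 0.025], [0, 0, 0.015], [0, 0, 0.008], [0, 0, 0.006], [0, 0, 0.004], [0, 0, 0], [0, 0, 0]]' --delta_rot '[[0, 0, 0], [0, 0, 0], [0, 0, 0], [0, 0, 0], [0, 0, 0], [0, 0, 0], [0, 0, 0], [0, 0, 0], [0, 0, 0], [0, 0, 0]]' --grip '[-1, -1, -1, -1, -1, -1, -1, -1, -1, -1]'

```text
clock: 15.45
tool_pos: [0.3923, 0.2985, 0.125]
eef_rot: [0.001, 1.0, 0.0, 0.0]
contact_force: [-0.1, -0.8, -1.4]
opening: 0.156
finger_force: 54.9
```

>>> play_rows --translation '[[0, 0, 0.003], [0, 0, 0.002], [0, 0, 0.001], [0, 0, 0.001], [0, 0, 0]]' --delta_rot '[[0, 0, 0], [0, 0, 0], [0, 0, 0], [0, 0, 0], [0, 0, 0]]' --grip '[-1, -1, -1, -1, -1]'

```text
clock: 16.08
tool_pos: [0.3923, 0.2984, 0.1178]
eef_rot: [0.001, 1.0, -0.0, 0.0]
contact_force: [0.4, 0.1, 0.5]
opening: 0.153
finger_force: 54.9
```

>>> play_rows --translation '[[0, 0, 0.001], [0, 0, 0]]' --delta_rot '[[0, 0, 0], [0, 0, 0]]' --grip '[-1, -1]'

```text
clock: 16.32
tool_pos: [0.3925, 0.2984, 0.1176]
eef_rot: [0.001, 1.0, 0.0, 0.001]
contact_force: [-0.6, -0.4, 9.1]
opening: 0.154
finger_force: 54.9
```

>>> play_rows --translation '[[0, 0, -0.001], [0, 0, 0], [0, 0, 0], [0, 0, 0], [0, 0, 0], [0, 0, 0], [0, 0, 0], [0, 0, -0.01], [0, 0, -0.03], [0, 0, -0.04], [0, 0, -0.04], [0, 0, -0.03], [0, 0, 0]]' --delta_rot '[[0, 0, 0], [0, 0, 0], [0, 0, 0], [0, 0, 0], [0, 0, 0], [0, 0, 0], [0, 0, 0], [0, 0, 0], [0, 0, 0], [0, 0, 0], [0, 0, 0], [0, 0, 0], [0, 0, 0]]' --grip '[-0.6, -0.5, -0.4, -0.2, 0, 0, 0, 0, 0, 0, 0, 0, 0]'

```text
clock: 17.95
tool_pos: [0.3926, 0.2991, 0.27]
eef_rot: [0.001, 1.0, 0.002, 0.002]
contact_force: [0.2, 0.1, -1.0]
opening: 0.501
finger_force: 0.0
```

```bash
python3 - <<'E'
from h import *
out=[]
cc={}
for n in("top","side"):
    im=r.snapshot(n);h=cv2.cvtColor(im,cv2.COLOR_BGR2HSV);m=(cv2.inRange(h,(0,110,60),(9,255,255))|cv2.inRange(h,(170,110,60),(180,255,255)))
    c=proj(n,[.5695,-.024,.04])[0].astype(int);k=np.zeros_like(m);k[c[1]-14:c[1]+14,c[0]-14:c[0]+14]=255
    N,l,st,ce=cv2.connectedComponentsWithStats(m&k);i=1+st[1:,4].argmax()
    # model silhouette: hull of cylinder z .028-.046, fit x,y,ztop by centroid & bbox
    print(n,st[i],ce[i]);cc[n]=ce[i]
    th=np.linspace(0,2*np.pi,60);P=np.array([[.5695+.015*np.cos(t),-.0238+.015*np.sin(t),z] for z in(.028,.046) for t in th])
    hu=cv2.convexHull(proj(n,P).astype(np.float32));M=cv2.moments(hu);b=hu[:,0];print(" model",b.min(0),b.max(0),M["m10"]/M["m00"],M["m01"]/M["m00"])
    out.append(cv2.resize(im[c[1]-35:c[1]+35,c[0]-35:c[0]+35],(380,380),interpolation=2))
    print([(np.round(d["point"],4).tolist(),round(d["confidence"],2)) for d in r.look_for(n,"cap")[:2]])
    if n=="side":p=proj(n,[.392,.298,.04])[0].astype(int);out[0:0]=[];cv2.imwrite("pics/z5.png",im[p[1]-70:p[1]+70,p[0]-70:p[0]+70])
print("tri centre of visible",tri(cc["side"],cc["top"]))
cp=cv2.resize(cv2.imread("pics/z5.png"),(380,380))
cv2.imwrite("pics/z4.png",cv2.resize(np.hstack(out+[cp]),(798,266)))
E
```

```text
top [265 183  12  11  92] [270.33695652 188.02173913]
 model [264.94568 181.5939 ] [277.12305 194.86531] 271.03871608692623 188.21555741011827
[]
side [262 208   9  12  90] [265.73333333 213.88888889]
 model [257.54904 205.67363] [270.90082 219.11943] 264.2542102835671 212.3792085938001
[([0.3832, 0.305, 0.0513], 0.79), ([0.3877, -0.1037, 0.0038], 0.57)]
tri centre of visible (array([ 0.56818808, -0.02338626,  0.03390778]), np.float64(1.047507800954861))
```

View pics/z4.png

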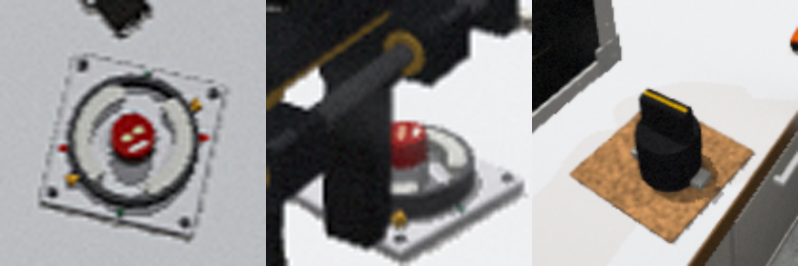

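Side view: the cap stands upright on the mat. The puck is still centred on its pedestal. I go for the puck.

>>> play_rows --translation '[[-0.0035, -0.04, 0], [-0.0035, -0.04, 0], [-0.0035, -0.04, 0], [-0.0035, -0.04, 0], [-0.0035, -0.04, 0], [-0.0035, -0.04, 0], [-0.0035, -0.04, 0], [-0.0035, -0.04, 0], [-0.025, -0.001, 0], [-0.025, 0, 0], [-0.025, 0, 0], [-0.025, 0, 0], [-0.025, 0, 0], [-0.024, 0, 0], [0, 0, 0.03], [0, 0, 0.04], [0, 0, 0.04], [0, 0, 0.02], [0, 0, 0], [0, 0, 0]]' --delta_rot '[[0, 0, 0], [0, 0, 0], [0, 0, 0], [0, 0, 0], [0, 0, 0], [0, 0, 0], [0, 0, 0], [0, 0, 0], [0, 0, 0], [0, 0, 0], [0, 0, 0], [0, 0, 0], [0, 0, 0], [0, 0, 0], [0, 0, 0], [0, 0, 0], [0, 0, 0], [0, 0, 0], [0, 0, 0], [0, 0, 0]]' --grip '[0.4, 0.4, 0.4, 0.4, 0.4, 0.4, 0.4, 0.4, 0.4, 0.4, 0.4, 0.4, 0.4, 0.4, 0.4, 0.4, 0.4, 0.4, 0.4, 0.4]' --squeeze 15

```text
clock: 20.65
tool_pos: [0.5693, -0.0226, 0.1388]
eef_rot: [0.001, 1.0, 0.0, 0.001]
contact_force: [0.8, -0.5, 0.6]
opening: 0.699
finger_force: 0.0
```

>>> play_rows --translation '[[0, 0, 0.015], [0, 0, 0.013], [0, 0, 0.01], [0, 0, 0.005], [0, 0, 0], [0, 0, 0], [0, 0, 0], [0, 0, 0], [0, 0, 0], [0, 0, 0], [0, 0, 0], [0, 0, 0], [0, 0, 0], [0, 0, 0], [0, 0, 0]]' --delta_rot '[[0, 0, 0], [0, 0, 0], [0, 0, 0], [0, 0, 0], [0, 0, 0], [0, 0, 0], [0, 0, 0], [0, 0, 0], [0, 0, 0], [0, 0, 0], [0, 0, 0], [0, 0, 0], [0, 0, 0], [0, 0, 0], [0, 0, 0]]' --grip '[0.4, 0.4, 0.4, 0.4, 0.4, 0.2, 0, -0.15, -0.25, -0.35, -0.45, -0.6, -0.6, -0.6, -0.6]'

```text
clock: 22.52
tool_pos: [0.5687, -0.023, 0.0948]
eef_rot: [0.001, 1.0, -0.0, 0.0]
contact_force: [0.3, -0.1, 0.5]
opening: 0.325
finger_force: 15.0
```

>>> play_rows --translation '[[0, 0, 0], [0, 0, -0.005], [0, 0, -0.01], [0, 0, -0.02], [0, 0, -0.025], [0, 0, -0.02], [0.012, -0.031, 0], [0.012, -0.031, 0], [0.012, -0.031, 0], [0.012, -0.031, 0], [0.012, -0.031, 0], [0.012, -0.032, 0], [0.012, -0.032, 0], [0.012, -0.032, 0], [0, 0, 0], [0, 0, 0]]' --delta_rot '[[0, 0, 0], [0, 0, 0], [0, 0, 0], [0, 0, 0], [0, 0, 0], [0, 0, 0], [0, 0, 0], [0, 0, 0], [0, 0, 0], [0, 0, 0], [0, 0, 0], [0, 0, 0], [0, 0, 0], [0, 0, 0], [0, 0, 0], [0, 0, 0]]' --grip '[-0.6, -0.6, -0.6, -0.6, -0.6, -0.6, -0.6, -0.6, -0.6, -0.6, -0.6, -0.6, -0.6, -0.6, -0.6, -0.6]' --squeeze 22

```text
clock: 24.52
tool_pos: [0.4727, -0.273, 0.1755]
eef_rot: [0.001, 1.0, 0.0, 0.001]
contact_force: [0.6, 0.3, -0.9]
opening: 0.321
finger_force: 22.0
```

```bash
python3 - <<'E'
from h import *
s=r.get_state();print(s["clock"],s["q"],s["tool_pos"],s["eef_rot"],s["opening"])
I=r.snapshot("side");p=proj("side",[.473,-.274,.06])[0].astype(int);print(p)
cv2.imwrite("pics/z6.png",cv2.resize(I[p[1]-60:p[1]+60,p[0]-80:p[0]+80],(560,420),interpolation=2))
print([(np.round(d["point"],4).tolist(),round(d["confidence"],2)) for d in r.look_for("side","red_puck")[:2]])
E
```

```text
24.525 [ 0.89489488  0.89685637 -0.80300869  1.89454286  0.93033384  0.7754619
  1.12736665] [ 0.47273069 -0.27301501  0.1754665 ] [5.85636448e-04 9.99999539e-01 3.06604579e-04 6.95994015e-04] 0.3214540324323021
[346 171]
[([0.4618, -0.2684, 0.1235], 0.49), ([0.4665, -0.2759, 0.0023], 0.34)]
```

View pics/z6.png

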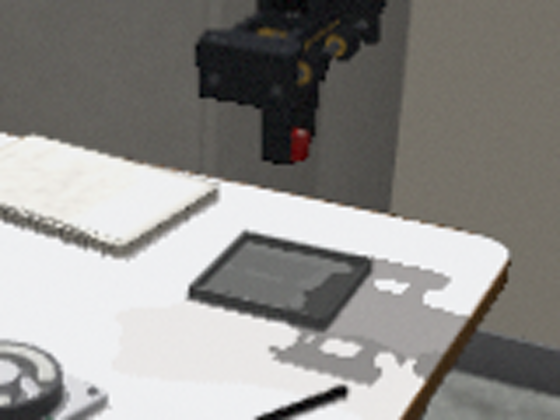

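The puck is held level between the fingers, above the tray. I lower it from 0.1755 to about 0.073.

>>> play_rows --translation '[[0, 0, 0.02], [0, 0, 0.025], [0, 0, 0.025], [0, 0, 0.015], [0, 0, 0.008], [0, 0, 0.005], [0, 0, 0.003], [0, 0, 0], [0, 0, 0]]' --delta_rot '[[0, 0, 0], [0, 0, 0], [0, 0, 0], [0, 0, 0], [0, 0, 0], [0, 0, 0], [0, 0, 0], [0, 0, 0], [0, 0, 0]]' --grip '[-0.6, -0.6, -0.6, -0.6, -0.6, -0.6, -0.6, -0.6, -0.6]'

```text
clock: 25.75
tool_pos: [0.4724, -0.2739, 0.0741]
eef_rot: [0.001, 1.0, -0.0, 0.0]
contact_force: [0.1, 0.2, -0.3]
opening: 0.322
finger_force: 22.0
```

>>> play_rows --translation '[[0, 0, 0.001], [0, 0, 0.001], [0, 0, 0]]' --delta_rot '[[0, 0, 0], [0, 0, 0], [0, 0, 0]]' --grip '[-0.6, -0.6, -0.6]'

```text
clock: 26.12
tool_pos: [0.4722, -0.2739, 0.0717]
eef_rot: [0.001, 1.0, -0.0, -0.0]
contact_force: [0.1, 0.4, 0.4]
opening: 0.317
finger_force: 22.0
```

>>> play_rows --translation '[[0, 0, 0.001], [0, 0, 0]]' --delta_rot '[[0, 0, 0], [0, 0, 0]]' --grip '[-0.6, -0.6]'

```text
clock: 26.38
tool_pos: [0.4723, -0.2738, 0.0708]
eef_rot: [0.001, 1.0, -0.0, 0.0]
contact_force: [-0.7, -0.4, 1.1]
opening: 0.323
finger_force: 22.0
```

Contact, at the expected height. Release and retreat.

>>> play_rows --translation '[[0, 0, 0], [0, 0, 0], [0, 0, 0], [0, 0, 0], [0, 0, 0], [0, 0, 0], [0, 0, -0.01], [0, 0, -0.03], [0, 0, -0.04], [0, 0, -0.04], [0, 0, -0.04], [0, 0, -0.04], [0, -0.03, 0], [0, -0.04, 0], [0, -0.04, 0], [0, 0, 0]]' --delta_rot '[[0, 0, 0], [0, 0, 0], [0, 0, 0], [0, 0, 0], [0, 0, 0], [0, 0, 0], [0, 0, 0], [0, 0, 0], [0, 0, 0], [0, 0, 0], [0, 0, 0], [0, 0, 0], [0, 0, 0], [0, 0, 0], [0, 0, 0], [0, 0, 0]]' --grip '[-0.3, -0.2, -0.1, 0, 0.2, 0.2, 0.2, 0.2, 0.2, 0.2, 0.2, 0.2, 0.2, 0.2, 0.2, 0.2]'

```text
clock: 28.38
tool_pos: [0.4707, -0.3874, 0.2706]
eef_rot: [0.004, 1.0, -0.001, -0.0]
contact_force: [0.3, 0.2, 0.2]
opening: 0.606
finger_force: 0.0
```

```bash
python3 - <<'E'
from h import *
s=r.get_state();print(s["clock"],s["tool_pos"],s["finger_force"])
I=r.snapshot("side");cv2.imwrite("pics/z7.png",cv2.resize(I[120:400,170:450],(580,580),interpolation=2))
T=r.snapshot("top")
for n in C: print(n,[(np.round(d["point"],4).tolist(),round(d["confidence"],2)) for d in r.look_for(n,"red_puck")[:2]])
E
```

```text
28.375 [ 0.47067954 -0.38742743  0.27057953] 0.0
side []
top []
```

View pics/z7.png

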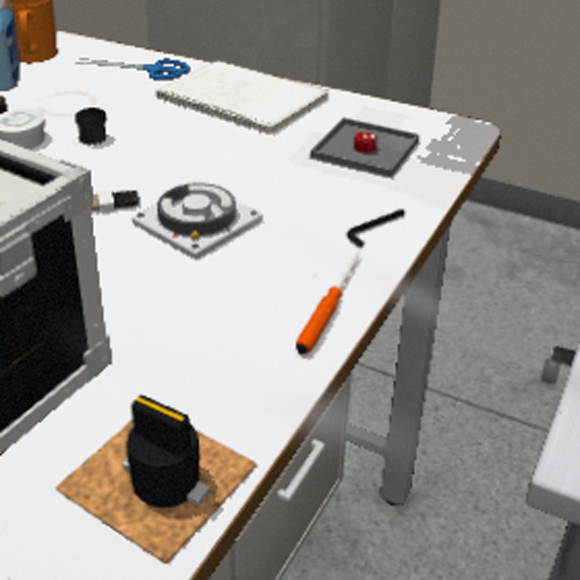

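The cap stands upright on the mat, at (163,465) in the crop. The puck lies flat in the tray at (365,142), and the hex key and screwdriver have not moved. I hand the job in.

```bash
python3 -c "
from plant import r
print(r.finish_job())"
```

```text
the job is handed in; nothing more can be done
None
```

The job is handed in at about 28 s: in the last picture the cap stands upright on the cork mat, the red puck lies flat in the grey tray, and the hex key and screwdriver are where they were; the hand-in returned no verdict.

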